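Latch the bread bin

ROBOT

A 7-joint arm with a two-finger parallel gripper is mounted at the origin on the work surface. World frame = base frame: x ahead of the robot, y to its left, z up, the work surface at z = 0. Lengths are in m, angles in rad, forces in N, time in s.
With the tool pointing down it reaches from about 0.4 to 0.875 m from the base axis. Payload 4.4 kg.
Tool frame: the origin (TCP) lies midway between the tips of the shut fingers; the grasp point (between the pads) lies 19 mm behind it (robot.hold_point_z is the distance from the TCP to the grasp point, in m); z points along the fingers, y is the line along which they close (so a half turn about z gives the same grasp; the last joint's range is limited). The gripper opens to 85 mm and grips with 20 to 120 N. Pads are 22 mm wide; open, the fingers measure 114 mm over their backs; the gripper's body (76 mm by 85 mm) begins 54 mm behind the grasp point. The pads swing forward as they close: fully open they stand 13 mm farther back than shut.
Start: joints at [-1.208, 0.628, 0.038, 1.517, -0.027, 0.996, -0.02], TCP at [0.27, 0.591, 0.231] pointing down, gripper open.
Joint ranges: [-3.06, 3.06], [-0.37, 2.12], [-1.25, 1.32], [0.18, 2.47], [-1.1, 4.24], [0.23, 1.98], [-2.94, 2.94]. Speed limits (rad/s): [2.57, 2.57, 3.14, 3.14, 3.14, 3.14, 3.14].

INTERFACE

Orientations are given as a 3x3 rotation matrix whose columns are the frame's x, y, z axes.
In Python, from rig import robot gives the robot as it stands.
- The arm moves only by the tool jog_arm, never from a script. Its argument "targets" is one flat list of numbers, 6 for each row, row after row: the shift along the world's x, y, z normalised to -1 to 1, where 1 is 25 cm, then the turn, a rotation vector about the world's x, y, z normalised to -1 to 1, where 1 is pi/2 rad. A call has 1 to 12 rows; each row is the pose to reach, as a shift and turn from the pose commanded when the call began; what a row does not reach only later rows make up. A row lasts 1/12 s, in which the tool goes at most 41.7 mm and 7.16 degrees, less where a joint would pass 70% of its speed; a pose out of reach is approached as far as the arm can. A call with a number of a shift or a turn outside -1 to 1 is refused whole. A call with a gripper value outside its range is refused whole. "claw" is the gripper's target within -1 to 1 (fully open at 1, half-way at 0, shut at -1), set as the call begins (left out, the last holds). The fingers move at their own pace and stop on an object; "squeeze" is the grip in N (left out, the last holds). Time passes only in rows, so rows that repeat a pose let the fingers close. It gives the time, the measured TCP pose, the force, the opening and the grip force at its end, in the units of the state.
- robot.state(): the state, without advancing time (a new reading comes with each control period).
- robot.get_image(name): name is "side" or "top"; returns a dict with "frame" (384x512x3 uint8, blue, green, red), "z_map" (384x512 float32, m along the optical axis (not along the pixel's ray), 0 where there is no reading), "intrinsics" (3x3 intrinsics, pixels), "R" (3x3) and "t" (3): a world point X has camera coordinates R X + t. Camera axes: x right, y down, z forward; pixel columns grow to the right and rows downward; lengths in m; the calibration is good to about 2 mm. A picture is of the moment at which its call begins.
- robot.job_done(): hands the job in; it is judged then, once.
Trained networks look in a picture, given as the dict that the camera call returned (one of the last four; its "shot" number tells which), for a name from the list of things; names that differ only in an ending like _2 or _b are one class to them, and where a whole thing is asked for, a point or a joint stands for the part that bears it (a point fixed in the world has none). Each returns a list of dicts, best first, with "score" (0 to 1); they miss things now and then, are a little off and sometimes report something else, mostly with a low value. They report only what shows in the picture. A call takes as long as a camera call.
- robot.search_frame(name, picture): "bbox" ([left, top, width, height] in pixels, round what is visible of it).
- robot.tip_of(name, picture): "position" ([column, row] in pixels: a listed point, or the origin of a listed thing).
The state is a dict: "time_s": time; "qpos": joint angles; "qd": joint speeds; "tau": joint torques, N m; "position": TCP position; "eef_rot": TCP orientation; "force": force on the tool from outside, world axes, zero at the start; "moment": the same for the moment, N m; "finger_gap": opening from 0.0 (shut) to 1.0 (fully open); "grasp_force": force on a finger pad.
Only numpy, scipy, OpenCV 4.12 (cv2) and the standard library are available. Lean on these libraries where they do the work, as an engineer would, in place of code of your own. Each camera call takes 0.05 s, during which the arm holds its last target. There are 200 camera calls.

TASK

The bread bin's sliding lid has been left open. Lift the latch bar over its keeper, slide the lid shut against the sprung seal and let the bar drop fully into the keeper's notch, so that it holds the lid shut by itself when you let go. Be gentle: never force the bar's tooth hard against the keeper (keep it under 10 N), and leave the glasses, saucers and sugar bowl alone.

Things in the scene. Friction and masses are not known exactly. Their poses are not given: they have to be found in the camera images.
- bin: Bread bin: steel box 210 x 440 x 130 mm (local x, y, z), fixed on the counter. Its top is a wooden sliding lid and, at the +y end, a fixed steel deck (local y from 98 to 220 mm), lid and deck both 130 mm above the counter. Origin: centre of its underside. Local +y is the direction in which the lid slides shut, z is up.
- lid (a joint): Sliding lid (wood, 0.35 to 0.7 kg), m: how far it is open, along the bin's -y. It starts 0.080 to 0.110 open. Its slides are stiff: 0.4 N friction and 100 N per m/s. The latch can hold it anywhere from about -0.018 to 0.018, depending on where the notch is.
- seal_face (a point): Middle of the front face of a spring-loaded black rubber seal bar that lies across the opening at the deck's edge. The lid's edge meets it when the lid is 0.027 open; further closing takes 0.1 N per mm. A lid let go unlatched creeps back open to about 0.023.
- bar (a joint): Gravity latch bar (steel, 12 x 6 mm section, 0.27 kg in all), rad: 0 lying level, grows as its free end is lifted, at most 0.6; falls back by its weight. Hinged on the lid at bin-local x = 0, y = 36 mm minus the lid's opening, 157 mm above the counter, it runs from there along the bin's +y. It travels with the lid: pulling or pushing its knob moves the lid.
- knob (a point): Centre of the steel ball knob (24 mm diameter, on a neck 10 mm thick) on top of the latch bar, 92 mm from the pivot along the bar and 37 mm above the bar's axis, so 194 mm above the counter when the bar lies level. The bar's top face is 34 mm below it.
- tooth: The tooth: down-turned steel end of the latch bar, 130 mm from the pivot (38 mm beyond the knob), 12 mm wide, 6 mm long along the bar, reaching 19.5 mm below the bar's axis. Origin: above the tooth's middle, 2.5 mm below the bar's axis. With the bar level the tooth's lower end is 137.5 mm above the counter.
- keeper: The keeper: a steel plate 44 x 118 x 3 mm fixed on the deck, with a slotted steel block, 24 mm wide, on it. Origin: on the deck at bin-local x = 0, y = 166 mm, axes as the bin's. The block is adjustable: the middle of its notch lies anywhere from 16 mm short of to 16 mm beyond the origin along y, different every time. This pose does not tell where: it must be felt (or seen).
- block_mid (a point): The block's shape, given here as this point is its top's middle at the mean adjustment (20 mm above the deck, local y -28 mm from the keeper's origin). In order along the bin's +y: a square front face 20 mm high above the deck, a flat top 46 mm long, an upright-sided notch 10 mm long and 14 mm deep for the tooth, a back stop 30 mm long, 35 mm high.
- notch_mid (a point): Floor of the notch at the mean adjustment (6 mm above the deck at the keeper's origin). With the bar level the tooth runs against the block's front face when pushed; raised by over 12.5 mm (bar at 0.10 rad or more) it passes onto the flat top, and over the notch it drops in by the bar's own weight. Seated, the bar lies level again (0 rad).
- glass0_mid (a point): Bystander: tulip tea glass, 57 mm across the rim, 85 mm high, on the round steel tray (300 mm across). Point: half-way up.
- glass1_mid (a point): Bystander: tulip tea glass, 57 mm across the rim, 85 mm high, on the round steel tray (300 mm across). Point: half-way up.
- glass2_mid (a point): Bystander: tulip tea glass, 57 mm across the rim, 85 mm high, on the round steel tray (300 mm across). Point: half-way up.
- glass3_mid (a point): Bystander: tulip tea glass, 57 mm across the rim, 85 mm high, on the round steel tray (300 mm across). Point: half-way up.
- saucer0_mid (a point): Bystander: red saucer, 110 mm across, 16 mm high, beside the bin. Point: half-way up.
- saucer1_mid (a point): Bystander: the other red saucer, same size, on the bin's robot side. Point: half-way up.
- bowl_mid (a point): Bystander: closed white sugar bowl, 108 mm across, 114 mm high with its lid knob, beside the bin. Point: half-way up its body.

How it is judged:
On the way, in this order (a step that is already met when the one before it is completed fails the run):
1. the latch bar is lifted clear of the keeper's top while the lid is open (value of joint bar above 0.095 rad and value of joint lid above 0.027 m), for 0.1 s.
2. the lid is slid onto the seal (value of joint lid below 0.0225 m), for 0.05 s.
At the end, for the whole second after the job is handed in: The lid stands still, open by less than 19.5 mm on its scale (held on the seal), and the latch bar lies down in the notch (below 0.03 rad), untouched (value of joint lid below 0.0195 m and value of joint bar below 0.03 rad and velocity of joint lid between -0.005 and 0.005 m/s).
It fails at once if the tooth was forced hard against the keeper (over 10 N) (contact force between tooth and keeper above 10 N).
It fails at once if a glass or the sugar bowl was knocked over, or a glass, a saucer or the bowl pushed more than 30 mm (distance of any of glass0_mid, glass1_mid, glass2_mid, glass3_mid, saucer0_mid, saucer1_mid, bowl_mid from where it was at the start of the episode above 0.03 m or angle between any of glass0_mid, glass1_mid, glass2_mid, glass3_mid, bowl_mid's own z axis and vertical above 0.5 rad).
It also fails if it takes over 61 s, if anything falls off the work surface, if the arm or the gripper's body presses on something with over 40 N, if the wrist force passes 120 N, or if a joint passes its speed limit or range.

## Working session

There is one attempt and no reset: what is moved stays moved. The work goes in short steps, Python scripts to look and compute and a tool call to move; the robot and the scene stay as the last step left them, time stands still between calls to the robot, and variables do not carry over. Pictures are saved under pics/ and viewed, at most 10 in all, crops included, and the job is handed in when it is done.

Besides the shell and the picture viewer there is one more tool, called after ">>>" as name(argument=value, ...) on one line, values as JSON. jog_arm: Moves the arm, as the interface text tells. Scaled input: -1 to 1 covers 25 cm each way for a shift and pi/2 rad each way for a turn. Its arguments: {"type":"object","properties":{"targets":{"type":"array","items":{"type":"number","minimum":-1,"maximum":1}},"claw":{"type":"number"},"squeeze":{"type":"number"}},"required":["targets"]}

```bash
mkdir -p pics; cat > h.py <<'E'
import numpy as np,cv2
from rig import robot
def world(p,u,v,z=None,off=0):
    K,R,t=p["intrinsics"],np.array(p["R"]),np.array(p["t"])
    r=np.linalg.inv(K)@[u,v,1.]
    c=-R.T@t; d=R.T@r
    if z is not None: return c+d*(z-c[2])/d[2]
    zz=p["z_map"][int(round(v)),int(round(u))]
    return c+d*zz
def pix(p,X):
    q=p["intrinsics"]@(np.array(p["R"])@X+p["t"]); return q[:2]/q[2]
E
cat > a.py <<'E'
from h import *
ims=[]
Z=dict(bin=0,knob=.194,tooth=.1545,keeper=.13,block_mid=.15,notch_mid=.136,seal_face=None)
for n in("top","side"):
    p=robot.get_image(n); ims.append(p["frame"])
    cv2.imwrite(f"pics/{n}0.png",p["frame"])
    print(n, "cam",-np.array(p["R"]).T@p["t"])
    for k in list(Z)+["glass0_mid","saucer0_mid","bowl_mid"]:
        for r in robot.tip_of(k,p)[:4 if 'glass' in k or 'sau' in k else 1]:
            u,v=r["position"]
            try: w=world(p,u,v).round(3)
            except Exception: w=None
            print(k,round(r["score"],2),np.round([u,v]),"depth",w,"plane",world(p,u,v,Z[k]).round(4) if Z.get(k) is not None else "")
s=robot.state();print({k:np.round(s[k],3).tolist() for k in("time_s","position","eef_rot","force","finger_gap")},robot.hold_point_z)
E
python3 a.py
```

```text
top cam [0.4051025  0.14468424 1.19881092]
bin 0.69 [341. 213.] depth [ 0.527 -0.066  0.088] plane [ 0.5371 -0.0823  0.    ]
knob 0.76 [347. 201.] depth [ 0.546 -0.06   0.203] plane [ 0.5469 -0.0615  0.194 ]
keeper 0.96 [291. 209.] depth [0.533 0.076 0.15 ] plane [0.5358 0.0744 0.13  ]
block_mid 0.91 [299. 211.] depth [0.529 0.055 0.149] plane [0.5286 0.0553 0.15  ]
notch_mid 0.76 [289. 213.] depth [0.524 0.08  0.151] plane [0.5261 0.079  0.136 ]
seal_face 0.58 [340. 204.] depth [ 0.538 -0.042  0.203] plane 
saucer0_mid 0.92 [381. 139.] depth [ 0.763 -0.213  0.005] plane 
saucer0_mid 0.28 [322. 148.] depth [ 0.715 -0.02   0.088] plane 
bowl_mid 0.82 [325. 143.] depth [ 0.724 -0.027  0.102] plane 
side cam [ 0.44332065 -0.734678    0.92931881]
bin 0.57 [263. 309.] depth [ 0.528 -0.179  0.129] plane [ 0.5421 -0.0889  0.    ]
knob 0.69 [258. 238.] depth [ 0.54  -0.055  0.206] plane [ 0.5412 -0.0447  0.194 ]
keeper 0.67 [248. 217.] depth [0.533 0.066 0.154] plane [0.5359 0.0903 0.13  ]
block_mid 0.96 [250. 223.] depth [0.536 0.046 0.152] plane [0.5359 0.0481 0.15  ]
notch_mid 0.77 [249. 219.] depth [0.535 0.056 0.155] plane [0.5376 0.076  0.136 ]
seal_face 0.8 [255. 259.] depth [ 0.533 -0.044  0.127] plane 
glass0_mid 0.56 [237. 175.] depth [0.54  0.362 0.044] plane 
saucer0_mid 0.94 [367. 335.] depth [ 0.756 -0.2    0.007] plane 
saucer0_mid 0.67 [236. 170.] depth [0.537 0.359 0.067] plane 
bowl_mid 0.86 [338. 264.] depth [ 0.724 -0.058  0.088] plane 
{'time_s': 1.1, 'position': [0.27, 0.591, 0.231], 'eef_rot': [[-0.909, 0.416, -0.0], [0.416, 0.909, 0.0], [0.0, 0.0, -1.0]], 'force': [-0.133, -0.276, -0.208], 'finger_gap': 1.001} 0.0187
```

```bash
python3 - <<'E'
import cv2
a=cv2.imread("pics/top0.png")[110:310,220:460];b=cv2.imread("pics/side0.png")[130:384,130:430]
cv2.imwrite("pics/c1.png",cv2.resize(a,(720,600),interpolation=2));cv2.imwrite("pics/c2.png",cv2.resize(b,(700,593),interpolation=2))
E
```

```text
(no output)
```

View pics/c1.png

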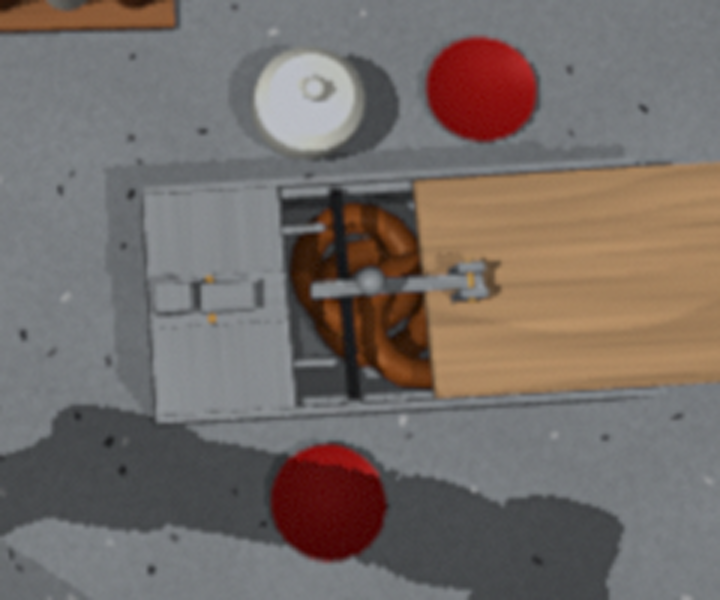

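View pics/c2.png

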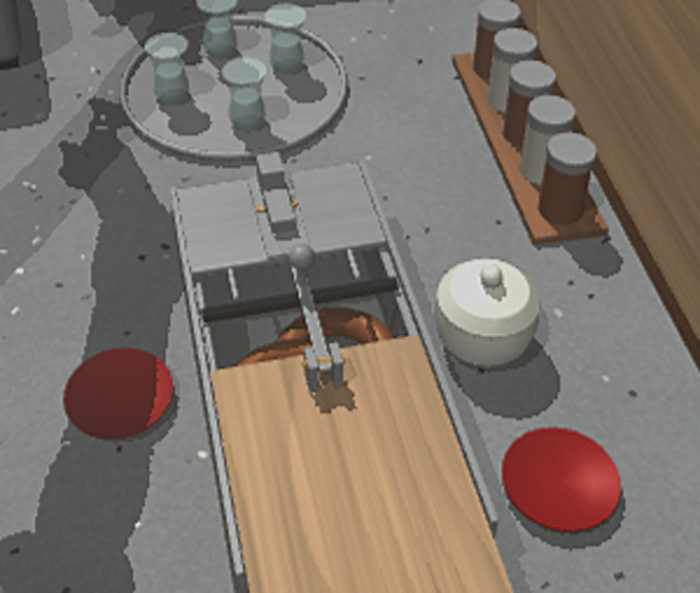

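The top crop shows the lid open at the right. The bar runs left with its knob at full-frame pixel (343,203), the keeper block is at (286–306,208), and its notch is a dark gap near (285,208). In the side crop the glasses are behind the keeper, the bowl and a saucer are on the far side of the bin, and the other saucer is on the robot side.

```bash
cat > m.py <<'E'
from h import *
p=robot.get_image("top")
c=lambda x,y,z: world(p,220+x/3-1/3,110+y/3-1/3,z)
A,B,C,D=c(145,188,.13),c(157,420,.13),c(279,187,.13),c(295,406,.13)
E_,F=c(413,182,.13),c(435,397,.13)
print("deck",A,B,C,D,"lid edge",E_,F)
for k,q in dict(front_top=(256,293,.15),ft2=(256,280,.15),n1=(200,294,.15),n2=(193,296,.165),back=(154,296,.165),knob=(370,281,.194),toothend=(312,290,.157),hinge=(470,281,.163)).items(): print(k,c(*q).round(4))
# depth-based: points on deck / lid planes
v,u=np.mgrid[0:384,0:512]; K=p["intrinsics"];z=p["z_map"]
X=np.stack([(u-K[0,2])/K[0,0]*z,(v-K[1,2])/K[1,1]*z,z],-1)
W=(X-np.array(p["t"]))@np.array(p["R"])
m=(z>0)&(W[...,0]>.38)&(W[...,0]<.7)&(W[...,1]>-.35)&(W[...,1]<.2)&(abs(W[...,2]-.13)<.006)
deck=m&(W[...,1]>-.02)
pts=W[deck][:,:2].astype(np.float32);r=cv2.minAreaRect(pts);print("deck rect",r,W[deck][:,2].mean())
lid=m&(W[...,1]<-.07);r=cv2.minAreaRect(W[lid][:,:2].astype(np.float32));print("lid rect",r,lid.sum())
# knob cluster
k=(z>0)&(W[...,2]>.19)&(W[...,2]<.23)&(abs(W[...,0]-.545)<.03)&(abs(W[...,1]+.05)<.04)
print("knob",W[k].mean(0),np.ptp(W[k],axis=0),k.sum())
np.set_printoptions(linewidth=250)
print((W[206:213,270:312,2]*1000).round().astype(int)); print((W[209,270:312,1]*1000).round().astype(int))
E
python3 m.py
```

```text
deck [0.63750803 0.13344586 0.13      ] [0.43019811 0.12680497 0.13      ] [0.6361757  0.01295243 0.13      ] [0.44079339 0.00642083 0.13      ] lid edge [ 0.63852086 -0.10688153  0.13      ] [ 0.44701606 -0.11500627  0.13      ]
front_top [0.5379 0.0389 0.15  ]
ft2 [0.5493 0.0385 0.15  ]
n1 [0.5378 0.0875 0.15  ]
n2 [0.5343 0.0944 0.165 ]
back [0.5348 0.1278 0.165 ]
knob [ 0.5409 -0.0515  0.194 ]
toothend [ 0.5389 -0.0087  0.157 ]
hinge [ 0.5438 -0.1426  0.163 ]
deck rect ((0.5358527898788452, 0.05528482794761658), (0.2103797197341919, 0.15413305163383484), 2.4045419692993164) 0.13050099209747465
lid rect ((0.5473939776420593, -0.21005795896053314), (0.21072858572006226, 0.28714561462402344), 2.463557481765747) 6924
knob [ 0.53945577 -0.04997687  0.20186837] [0.02287517 0.02014979 0.01937676] 74
[[ 134  166  165  170  169  164  166  165  165  165  165  165  164  135  138  138  142  148  150  147  149  149  150  153  150  148  152  152  152  149  147  147  150  151  133  134  133  134  130  127  131  129]
 [ 137  168  168  165  164  162  163  164  165  168  165  162  167  136  136  1
[... 669 characters left out ...]
52  147  150  150  149  148  147  149  152  152  149  152  149  149  130  133  133  133  135  134  132]
 [ 133  136  168 1199  161  167  168  163  164  163  166  168  166  136  137  135  135  150  151  149  152  152  153  148  150  151  149  150  151  149  149  151  149  149  149  132  135  131  130  133  133  133]
 [ 128  134  167  163  163  169  167  164  165  163  164  164  167  164  136  139  135  149  151  151  148  148  148  148  150  152  150  149  148  152  147  147  150  150  152  131  137  131  135  131  134  136]]
[130 128 125 123 120 118 115 112 110 107 105 102 100  96  93  90  88  86  83  81  78  76  73  70  68  65  62  60  57  55  52  49  47  44  42  37  34  32  30  27  24  21]
```

>>> jog_arm(targets=[0.1,-0.24,0.04,0,0,0.05,0.2,-0.48,0.08,0,0,0.12,0.3,-0.72,0.08,0,0,0.2,0.4,-0.96,0.08,0,0,0.26,0.42,-1,0.08,0,0,0.3,0.42,-1,0.08,0,0,0.3,0.42,-1,0.08,0,0,0.3,0.42,-1,0.08,0,0,0.3], claw=1, squeeze=20)

```text
time_s: 1.82
position: [0.3784, 0.3348, 0.2517]
eef_rot: [[-0.999, -0.033, 0.002], [-0.033, 0.999, -0.003], [-0.001, -0.004, -1.0]]
force: [-1.3, -1.4, 0.2]
finger_gap: 1.0
grasp_force: 0.0
```

>>> jog_arm(targets=[0.1,-0.2,0,0,0,0,0.2,-0.4,0,0,0,0,0.3,-0.6,0,0,0,0,0.42,-0.8,0,0,0,0,0.5,-1,0,0,0,0,0.5,-1,0,0,0,0,0.5,-1,0,0,0,0])

```text
time_s: 2.4
position: [0.5018, 0.0878, 0.2516]
eef_rot: [[-0.999, -0.04, 0.001], [-0.04, 0.999, -0.001], [-0.001, -0.001, -1.0]]
force: [0.9, -1.2, 0.8]
finger_gap: 1.004
grasp_force: 0.0
```

>>> jog_arm(targets=[0.05,-0.15,0,0,0,0,0.1,-0.3,0,0,0,0,0.15,-0.45,0,0,0,0,0.152,-0.556,0,0,0,0,0.152,-0.556,0,0,0,0,0.152,-0.556,0,0,0,0,0.152,-0.556,0,0,0,0,0.152,-0.556,0,0,0,0])

```text
time_s: 3.07
position: [0.5383, -0.0455, 0.2513]
eef_rot: [[-0.999, -0.045, 0.0], [-0.045, 0.999, 0.001], [-0.0, 0.001, -1.0]]
force: [1.0, 0.3, 0.0]
finger_gap: 1.002
grasp_force: 0.0
```

```bash
python3 - <<'E'
from h import *
p=robot.get_image("side");q=robot.get_image("top")
s=robot.state();print(s["position"],s["force"])
for r in(p,q):
  print([ (x["score"],x["position"],world(r,*x["position"],.194)) for x in robot.tip_of("knob",r)[:2]])
a=cv2.resize(p["frame"][170:320,170:370],None,fx=2,fy=2,interpolation=2);b=cv2.resize(q["frame"][130:280,260:460],None,fx=2,fy=2,interpolation=2)
cv2.imwrite("pics/c3.png",np.hstack([a,b]))
E
```

```text
[ 0.5382877  -0.04584826  0.25137702] [0.20069219 0.16013833 0.51580976]
[(0.75, [259.0, 239.5], array([ 0.54268479, -0.04878787,  0.194     ]))]
[(0.71, [342.5, 212.9], array([ 0.51696787, -0.04909572,  0.194     ])), (0.59, [343.1, 202.5], array([ 0.54303095, -0.05189886,  0.194     ]))]
```

View pics/c3.png

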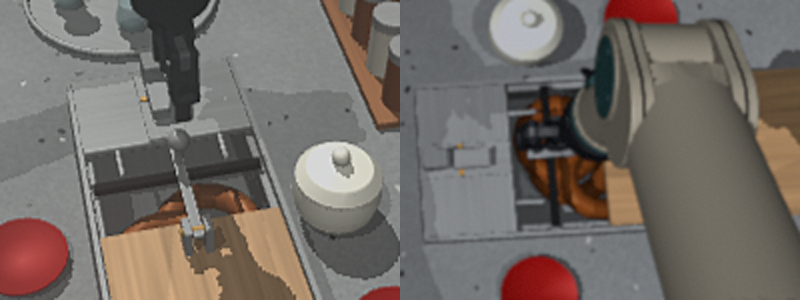

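The side view shows the fingers straddling the line of the bar above the knob (about pixel (259,239)). Nothing else is close. I'll descend around it.

>>> jog_arm(targets=[0.012,-0.016,-0.08,0,0,0,0.012,-0.016,-0.16,0,0,0,0.012,-0.016,-0.24,0,0,0,0.012,-0.016,-0.312,0,0,0,0.012,-0.016,-0.312,0,0,0,0.012,-0.016,-0.312,0,0,0])

```text
time_s: 3.77
position: [0.5408, -0.0513, 0.1729]
eef_rot: [[-0.999, -0.043, -0.002], [-0.043, 0.999, 0.0], [0.002, 0.0, -1.0]]
force: [-0.3, 0.1, 0.7]
finger_gap: 1.003
grasp_force: 0.0
```

>>> jog_arm(targets=[0,0,0,0,0,0,0,0,0,0,0,0,0,0,0,0,0,0,0,0,0,0,0,0,0,0,0,0,0,0,0,0,0,0,0,0,0,0,0,0,0,0,0,0,0,0,0,0,0,0,0,0,0,0,0,0,0,0,0,0], claw=-1, squeeze=20)

```text
time_s: 4.6
position: [0.5416, -0.0518, 0.1739]
eef_rot: [[-0.999, -0.042, 0.001], [-0.042, 0.999, 0.0], [-0.001, 0.0, -1.0]]
force: [-0.6, 1.6, 5.6]
finger_gap: 0.258
grasp_force: 19.5
```

>>> jog_arm(targets=[0,0,0.012,0,0,0,0,0,0.024,0,0,0,0,0,0.036,0,0,0,0,0,0.048,0,0,0,0,0,0.06,0,0,0,0,0,0.064,0,0,0,0,0,0.064,0,0,0,0,0,0.064,0,0,0])

```text
time_s: 5.27
position: [0.5414, -0.0514, 0.1895]
eef_rot: [[-0.999, -0.043, 0.0], [-0.043, 0.999, 0.0], [-0.0, 0.0, -1.0]]
force: [2.1, 0.2, -4.0]
finger_gap: 0.259
grasp_force: 20.0
```

```bash
cat > s.py <<'E'
from h import *
import sys
p=robot.get_image("side")
s=robot.state();print(s["position"].round(4),s["force"].round(2),s["moment"].round(2),round(s["finger_gap"],3),s["grasp_force"])
for n in("knob","tooth"):print(n,[(x["score"],x["position"],world(p,*x["position"]).round(4)) for x in robot.tip_of(n,p)[:2]])
cv2.imwrite(sys.argv[1],cv2.resize(p["frame"][180:300,190:350],(800,600),interpolation=2))
E
python3 s.py pics/d1.png
```

```text
[ 0.5414 -0.0514  0.1894] [ 2.54 -0.65 -3.6 ] [ 0.02 -0.54 -0.04] 0.263 20.000644326210022
knob [(0.49, [262.8, 309.9], array([ 0.5279, -0.1821,  0.1314]))]
tooth []
```

View pics/d1.png

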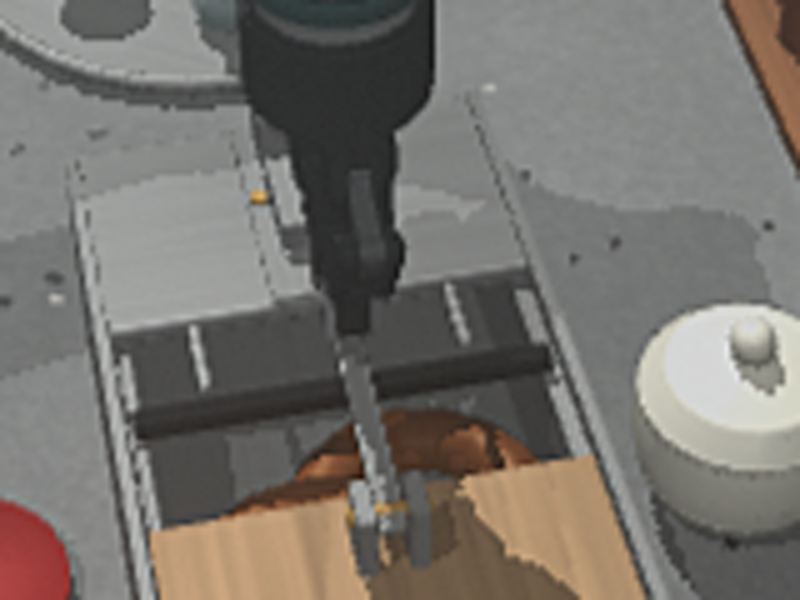

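The fingers still hold the knob and the bar looks raised from its hinge at about crop (380,500). I'll check the slope with depth.

```bash
cat > b.py <<'E'
from h import *
p=robot.get_image("side");z=p["z_map"]
v,u=np.mgrid[0:384,0:512];K=p["intrinsics"]
X=np.stack([(u-K[0,2])/K[0,0]*z,(v-K[1,2])/K[1,1]*z,z],-1);W=(X-np.array(p["t"]))@np.array(p["R"])
f=p["frame"].astype(int)
# bar centreline x at y: hinge line, x=.5425-.042*(y+.1)
ax=.5383-.042*W[...,1]
m=(z>0)&(abs(W[...,0]-ax)<.008)&(W[...,2]>.145)&(W[...,2]<.21)&(W[...,1]>-.2)&(W[...,1]<.14)
for y in np.arange(-.16,.13,.01):
    k=m&(abs(W[...,1]-y)<.005)
    if k.sum()>1: print(round(y,3),k.sum(),np.percentile(W[k][:,2],[25,50,75]).round(4))
E
python3 b.py
```

```text
-0.15 16 [0.155  0.1601 0.1618]
-0.14 41 [0.1593 0.1614 0.1633]
-0.13 27 [0.1617 0.1635 0.1652]
-0.12 26 [0.1624 0.1642 0.1645]
-0.11 27 [0.1636 0.1649 0.1663]
-0.1 26 [0.1655 0.1667 0.1676]
-0.09 23 [0.1677 0.1687 0.1695]
-0.08 28 [0.1689 0.1699 0.1713]
-0.07 50 [0.1716 0.1963 0.2028]
-0.06 26 [0.1713 0.1727 0.1735]
-0.05 4 [0.1727 0.1737 0.1746]
0.04 8 [0.1499 0.1505 0.1523]
0.05 12 [0.1504 0.1515 0.1522]
0.06 9 [0.1501 0.1513 0.1527]
0.07 11 [0.1514 0.1515 0.1523]
0.08 11 [0.1501 0.1517 0.1523]
0.09 5 [0.1494 0.15   0.1505]
0.1 22 [0.1497 0.1529 0.1565]
```

>>> jog_arm(targets=[-0.001,0.013,0,0,0,0,-0.001,0.026,0,0,0,0,-0.002,0.04,0,0,0,0,-0.002,0.053,0,0,0,0,-0.003,0.066,0,0,0,0,-0.003,0.08,0,0,0,0,-0.004,0.093,0,0,0,0,-0.005,0.106,0,0,0,0,-0.005,0.12,0,0,0,0,-0.006,0.133,0,0,0,0,-0.006,0.146,0,0,0,0,-0.007,0.16,0,0,0,0])

```text
time_s: 6.47
position: [0.5397, -0.0133, 0.1891]
eef_rot: [[-0.999, -0.041, 0.0], [-0.041, 0.999, -0.002], [-0.0, -0.002, -1.0]]
force: [4.4, -4.3, -6.6]
finger_gap: 0.261
grasp_force: 20.0
```

```bash
python3 s.py pics/d2.png; python3 b.py
```

```text
[ 0.5397 -0.012   0.1891] [ 3.46 -1.05 -4.11] [-0.2  -0.72 -0.05] 0.26 20.02548336982727
knob [(0.66, [255.5, 222.5], array([ 0.5338, -0.0665,  0.2635])), (0.51, [202.8, 159.9], array([0.4454, 0.4285, 0.0633]))]
tooth []
-0.11 18 [0.1561 0.1599 0.1612]
-0.1 33 [0.1605 0.1615 0.1628]
-0.09 24 [0.1614 0.1624 0.1652]
-0.08 24 [0.1624 0.1637 0.1653]
-0.07 23 [0.1642 0.1656 0.1666]
-0.06 25 [0.1648 0.167  0.1681]
-0.05 21 [0.167  0.1685 0.1695]
-0.04 30 [0.1689 0.1697 0.1713]
-0.03 48 [0.1717 0.1944 0.2042]
-0.02 21 [0.1723 0.1735 0.1742]
-0.01 8 [0.172  0.1724 0.1734]
0.04 6 [0.1473 0.1482 0.1492]
0.05 7 [0.1491 0.1492 0.1517]
0.06 7 [0.1502 0.1506 0.151 ]
0.07 10 [0.151  0.1517 0.1526]
0.08 9 [0.1512 0.1515 0.1525]
0.09 5 [0.1501 0.1519 0.1525]
0.1 28 [0.1509 0.1576 0.1622]
0.11 9 [0.1653 0.1657 0.167 ]
0.12 5 [0.166  0.1661 0.1661]
0.13 4 [0.166  0.1666 0.1669]
```

>>> jog_arm(targets=[0,0.013,0,0,0,0,0,0.026,0,0,0,0,0,0.04,0,0,0,0,0,0.053,0,0,0,0,0,0.066,0,0,0,0,0,0.08,0,0,0,0,0,0.093,0,0,0,0,0,0.106,0,0,0,0,0,0.12,0,0,0,0,0,0.133,0,0,0,0,0,0.145,0,0,0,0,0,0.145,0,0,0,0])

```text
time_s: 7.67
position: [0.5381, 0.0237, 0.1888]
eef_rot: [[-0.999, -0.042, -0.003], [-0.042, 0.999, -0.001], [0.003, -0.001, -1.0]]
force: [1.3, -2.4, -4.4]
finger_gap: 0.263
grasp_force: 20.1
```

```bash
python3 s.py pics/d3.png; python3 b.py
```

```text
[0.5381 0.0239 0.1889] [ 0.76 -2.4  -4.27] [-0.4  -0.06 -0.04] 0.262 20.078340768814087
knob [(0.63, [253.3, 213.0], array([ 0.5363, -0.0179,  0.2438]))]
tooth []
-0.07 24 [0.1577 0.1592 0.1618]
-0.06 30 [0.1614 0.1624 0.1637]
-0.05 22 [0.1624 0.1633 0.164 ]
-0.04 21 [0.1636 0.1643 0.1654]
-0.03 20 [0.1645 0.1651 0.166 ]
-0.02 25 [0.1662 0.1679 0.1685]
-0.01 20 [0.1684 0.1696 0.17  ]
0.0 45 [0.1703 0.1987 0.2056]
0.01 28 [0.1713 0.173  0.1914]
0.02 16 [0.1724 0.1731 0.1752]
0.03 2 [0.1713 0.1717 0.1721]
0.04 8 [0.1461 0.1483 0.1496]
0.05 6 [0.1493 0.1504 0.1515]
0.06 7 [0.1515 0.1518 0.1522]
0.07 9 [0.1515 0.1526 0.1533]
0.08 4 [0.1515 0.1522 0.1526]
0.09 3 [0.151  0.1511 0.1515]
0.1 19 [0.1524 0.1586 0.1631]
0.11 8 [0.1656 0.1665 0.1673]
0.12 6 [0.1666 0.1673 0.1676]
0.13 3 [0.1667 0.1677 0.1677]
```

>>> jog_arm(targets=[0,0,-0.004,0,0,0,0,0,-0.008,0,0,0,0,0,-0.008,0,0,0,0,0,-0.008,0,0,0])

```text
time_s: 8.2
position: [0.5383, 0.0246, 0.1871]
eef_rot: [[-0.999, -0.043, -0.002], [-0.043, 0.999, 0.0], [0.002, 0.0, -1.0]]
force: [-3.8, -1.2, -2.0]
finger_gap: 0.259
grasp_force: 20.2
```

>>> jog_arm(targets=[0,0,-0.002,0,0,0,0,0,-0.003,0,0,0,0,0,-0.003,0,0,0])

```text
time_s: 8.45
position: [0.5383, 0.0244, 0.1864]
eef_rot: [[-0.999, -0.043, -0.002], [-0.043, 0.999, -0.0], [0.002, -0.0, -1.0]]
force: [-5.5, -1.9, -1.4]
finger_gap: 0.259
grasp_force: 20.3
```

```bash
python3 b.py|head -12
```

```text
-0.07 32 [0.1574 0.1596 0.1618]
-0.06 25 [0.1608 0.1627 0.1644]
-0.05 27 [0.1618 0.1627 0.1636]
-0.04 21 [0.1627 0.1637 0.1646]
-0.03 18 [0.1643 0.1654 0.1665]
-0.02 20 [0.1648 0.1657 0.1668]
-0.01 22 [0.1654 0.1668 0.1682]
0.0 45 [0.1689 0.1968 0.2036]
0.01 32 [0.169  0.1707 0.1878]
0.02 19 [0.1693 0.1704 0.1721]
0.04 7 [0.1468 0.1491 0.1534]
0.05 5 [0.1499 0.1502 0.1517]
```

>>> jog_arm(targets=[0,0,0,0,0,0,0,0,0,0,0,0,0,0,0,0,0,0,0,0,0,0,0,0,0,0,0,0,0,0,0,0,0,0,0,0], claw=-0.34)

```text
time_s: 9.0
position: [0.5399, 0.0246, 0.1867]
eef_rot: [[-0.999, -0.043, 0.001], [-0.043, 0.999, 0.0], [-0.001, 0.0, -1.0]]
force: [-0.9, 0.5, 0.9]
finger_gap: 0.33
grasp_force: 0.0
```

>>> jog_arm(targets=[0,0.008,-0.008,0,0,0,0,0.016,-0.016,0,0,0,0,0.02,-0.016,0,0,0,0,0.02,-0.016,0,0,0])

```text
time_s: 9.33
position: [0.54, 0.0276, 0.1826]
eef_rot: [[-0.999, -0.041, 0.001], [-0.041, 0.999, -0.002], [-0.001, -0.002, -1.0]]
force: [0.2, -4.7, 1.7]
finger_gap: 0.332
grasp_force: 2.3
```

```bash
python3 s.py pics/d4.png; python3 b.py
```

```text
[0.5399 0.0277 0.1826] [ 0.19 -4.97  1.51] [-1.   -0.13 -0.04] 0.329 2.4218297749757767
knob [(0.55, [250.8, 210.2], array([ 0.5294, -0.0331,  0.267 ])), (0.23, [369.7, 334.7], array([ 0.7615, -0.2022,  0.0097]))]
tooth []
-0.07 30 [0.1585 0.1604 0.162 ]
-0.06 27 [0.1607 0.1625 0.1641]
-0.05 22 [0.1613 0.1631 0.1639]
-0.04 21 [0.1617 0.1627 0.1634]
-0.03 21 [0.163  0.1638 0.1648]
-0.02 18 [0.1637 0.1648 0.1665]
-0.01 22 [0.1645 0.1661 0.1674]
0.0 50 [0.167  0.1949 0.2039]
0.01 35 [0.1689 0.1711 0.1961]
0.02 18 [0.1682 0.1691 0.1702]
0.04 10 [0.1481 0.1513 0.203 ]
0.05 11 [0.1494 0.1514 0.1692]
0.06 10 [0.1501 0.1517 0.1526]
0.07 9 [0.1528 0.1545 0.1568]
0.08 3 [0.15   0.1516 0.1516]
0.09 3 [0.1496 0.1503 0.1511]
0.1 22 [0.1535 0.1589 0.165 ]
0.11 9 [0.1658 0.1665 0.1669]
0.12 7 [0.1654 0.1657 0.1669]
0.13 3 [0.1633 0.1633 0.1656]
```

View pics/d4.png

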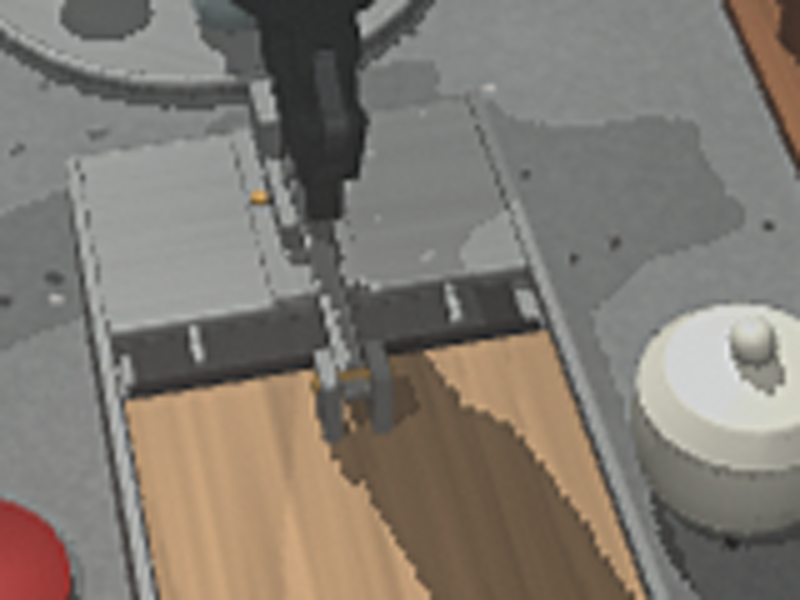

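The lid's edge is on the seal and the tooth is resting on the block's flat top. I'll push on slowly.

>>> jog_arm(targets=[0,0.007,0,0,0,0,0,0.014,0,0,0,0,0,0.021,0,0,0,0,-0.001,0.028,0,0,0,0,-0.001,0.035,0,0,0,0,-0.001,0.042,0,0,0,0,-0.002,0.049,0,0,0,0,-0.002,0.056,0,0,0,0,-0.002,0.06,0,0,0,0,-0.002,0.06,0,0,0,0])

```text
time_s: 10.37
position: [0.5393, 0.0424, 0.1826]
eef_rot: [[-0.999, -0.041, 0.0], [-0.041, 0.999, -0.002], [-0.0, -0.002, -1.0]]
force: [0.9, -6.2, 2.3]
finger_gap: 0.331
grasp_force: 3.4
```

>>> jog_arm(targets=[0,0.003,0,0,0,0,0,0.006,0,0,0,0,0,0.006,0,0,0,0,0,0.006,0,0,0,0])

```text
time_s: 10.7
position: [0.5392, 0.0441, 0.1826]
eef_rot: [[-0.999, -0.041, 0.0], [-0.041, 0.999, -0.002], [-0.0, -0.002, -1.0]]
force: [-0.1, -6.7, 2.1]
finger_gap: 0.332
grasp_force: 3.4
```

>>> jog_arm(targets=[0,0.003,0,0,0,0,0,0.006,0,0,0,0,0,0.006,0,0,0,0,0,0.006,0,0,0,0])

```text
time_s: 11.03
position: [0.5392, 0.0455, 0.1826]
eef_rot: [[-0.999, -0.041, 0.0], [-0.041, 0.999, -0.002], [-0.0, -0.002, -1.0]]
force: [0.9, -7.1, 2.2]
finger_gap: 0.329
grasp_force: 3.5
```

```bash
python3 b.py|head -12
```

```text
-0.06 5 [0.1512 0.1625 0.1663]
-0.05 34 [0.1591 0.1606 0.1617]
-0.04 20 [0.1615 0.1624 0.1641]
-0.03 26 [0.1616 0.1628 0.1636]
-0.02 18 [0.1629 0.1636 0.1644]
-0.01 19 [0.1633 0.1644 0.1654]
0.0 20 [0.1647 0.1655 0.1661]
0.01 20 [0.166  0.1668 0.1678]
0.02 54 [0.1685 0.1964 0.2028]
0.03 34 [0.1684 0.1701 0.1884]
0.04 16 [0.1493 0.1669 0.1685]
0.05 6 [0.1511 0.1522 0.1535]
```

>>> jog_arm(targets=[0,0.003,0,0,0,0,0,0.006,0,0,0,0,0,0.006,0,0,0,0])

```text
time_s: 11.33
position: [0.5391, 0.0468, 0.1826]
eef_rot: [[-0.999, -0.041, 0.0], [-0.041, 0.999, -0.003], [-0.0, -0.003, -1.0]]
force: [0.9, -6.6, 2.0]
finger_gap: 0.331
grasp_force: 3.6
```

>>> jog_arm(targets=[0,0.002,0,0,0,0,0,0.004,0,0,0,0,0,0.004,0,0,0,0])

```text
time_s: 11.58
position: [0.5391, 0.0477, 0.1826]
eef_rot: [[-0.999, -0.041, 0.0], [-0.041, 0.999, -0.003], [0.0, -0.003, -1.0]]
force: [0.7, -6.6, 2.2]
finger_gap: 0.329
grasp_force: 3.7
```

>>> jog_arm(targets=[0,0.002,0,0,0,0,0,0.004,0,0,0,0,0,0.004,0,0,0,0])

```text
time_s: 11.83
position: [0.5391, 0.0487, 0.1826]
eef_rot: [[-0.999, -0.041, -0.0], [-0.041, 0.999, -0.003], [0.0, -0.003, -1.0]]
force: [0.6, -7.5, 2.8]
finger_gap: 0.335
grasp_force: 3.8
```

```bash
python3 b.py|head -12
```

```text
-0.05 30 [0.1573 0.1602 0.1621]
-0.04 23 [0.1613 0.1625 0.1636]
-0.03 21 [0.1615 0.1622 0.1632]
-0.02 21 [0.1623 0.1628 0.1632]
-0.01 21 [0.1629 0.1637 0.1645]
0.0 20 [0.1643 0.1648 0.1666]
0.01 21 [0.1654 0.1665 0.1672]
0.02 43 [0.168  0.1949 0.2033]
0.03 41 [0.1685 0.1839 0.1961]
0.04 22 [0.1558 0.1693 0.1705]
0.05 8 [0.15   0.1511 0.1568]
0.06 10 [0.1506 0.1519 0.1527]
```

>>> jog_arm(targets=[0,0.002,0,0,0,0,0,0.004,0,0,0,0,0,0.004,0,0,0,0])

```text
time_s: 12.13
position: [0.539, 0.0496, 0.1825]
eef_rot: [[-0.999, -0.041, -0.0], [-0.041, 0.999, -0.003], [0.0, -0.003, -1.0]]
force: [0.8, -7.2, 2.0]
finger_gap: 0.327
grasp_force: 3.7
```

>>> jog_arm(targets=[0,0.002,0,0,0,0,0,0.004,0,0,0,0,0,0.004,0,0,0,0])

```text
time_s: 12.38
position: [0.5383, 0.0533, 0.182]
eef_rot: [[-0.999, -0.043, -0.002], [-0.043, 0.999, 0.0], [0.002, 0.0, -1.0]]
force: [0.4, -3.2, -1.6]
finger_gap: 0.328
grasp_force: 1.2
```

```bash
python3 b.py|sed -n 3,12p
```

```text
-0.03 24 [0.1611 0.1621 0.1633]
-0.02 18 [0.1619 0.1626 0.1631]
-0.01 19 [0.1618 0.1628 0.1636]
0.0 18 [0.1623 0.1634 0.165 ]
0.01 20 [0.1613 0.1629 0.1643]
0.02 20 [0.1616 0.1625 0.1647]
0.03 61 [0.1661 0.1965 0.2036]
0.04 25 [0.1619 0.1651 0.1664]
0.05 22 [0.1559 0.164  0.1653]
0.06 6 [0.1501 0.151  0.1518]
```

The bar has dropped level. I'll ease back, open and withdraw upward.

>>> jog_arm(targets=[0,-0.006,0,0,0,0,0,-0.012,0,0,0,0,0,-0.012,0,0,0,0])

```text
time_s: 12.68
position: [0.5391, 0.0506, 0.1827]
eef_rot: [[-0.999, -0.043, 0.0], [-0.043, 0.999, 0.001], [-0.0, 0.001, -1.0]]
force: [0.3, 0.2, 0.2]
finger_gap: 0.333
grasp_force: 0.0
```

>>> jog_arm(targets=[0,0,0,0,0,0,0,0,0,0,0,0,0,0,0,0,0,0,0,0,0,0,0,0,0,0,0,0,0,0,0,0,0,0,0,0,0,0,0,0,0,0,0,0,0,0,0,0], claw=1)

```text
time_s: 13.35
position: [0.539, 0.0499, 0.1826]
eef_rot: [[-0.999, -0.042, -0.0], [-0.042, 0.999, 0.0], [0.0, 0.0, -1.0]]
force: [-0.3, -0.2, 0.1]
finger_gap: 0.995
grasp_force: 0.0
```

>>> jog_arm(targets=[0,0,0.06,0,0,0,0,0,0.12,0,0,0,0,0,0.2,0,0,0,0,0,0.3,0,0,0,0,0,0.4,0,0,0,0,0,0.4,0,0,0,0,0,0.4,0,0,0])

```text
time_s: 13.93
position: [0.5398, 0.05, 0.2839]
eef_rot: [[-0.999, -0.042, 0.003], [-0.042, 0.999, 0.0], [-0.003, 0.0, -1.0]]
force: [-0.5, -0.9, -0.0]
finger_gap: 0.998
grasp_force: 0.0
```

```bash
python3 s.py pics/d5.png; python3 b.py
```

```text
[0.5388 0.0499 0.2826] [ 0.7   0.04 -0.46] [ 0.03 -0.01 -0.02] 0.998 0.0
knob [(0.58, [251.1, 206.4], array([0.5397, 0.0424, 0.2073]))]
tooth []
-0.05 21 [0.1566 0.1593 0.1611]
-0.04 27 [0.1601 0.1618 0.1632]
-0.03 22 [0.1618 0.1623 0.1641]
-0.02 19 [0.1616 0.1622 0.1634]
-0.01 16 [0.1616 0.1623 0.1631]
0.0 19 [0.1612 0.1621 0.1625]
0.01 22 [0.1615 0.1626 0.1645]
0.02 17 [0.1627 0.1633 0.1638]
0.03 18 [0.1628 0.164  0.1647]
0.04 55 [0.1645 0.1961 0.202 ]
0.05 67 [0.1674 0.18   0.2066]
0.06 14 [0.1522 0.1554 0.1653]
0.07 11 [0.1521 0.159  0.1644]
0.08 8 [0.1494 0.1501 0.1505]
0.09 4 [0.1508 0.1509 0.1517]
0.1 20 [0.1556 0.1606 0.1675]
0.11 15 [0.1656 0.1662 0.1674]
0.12 20 [0.166  0.1672 0.1681]
0.13 8 [0.1657 0.1662 0.1667]
```

View pics/d5.png

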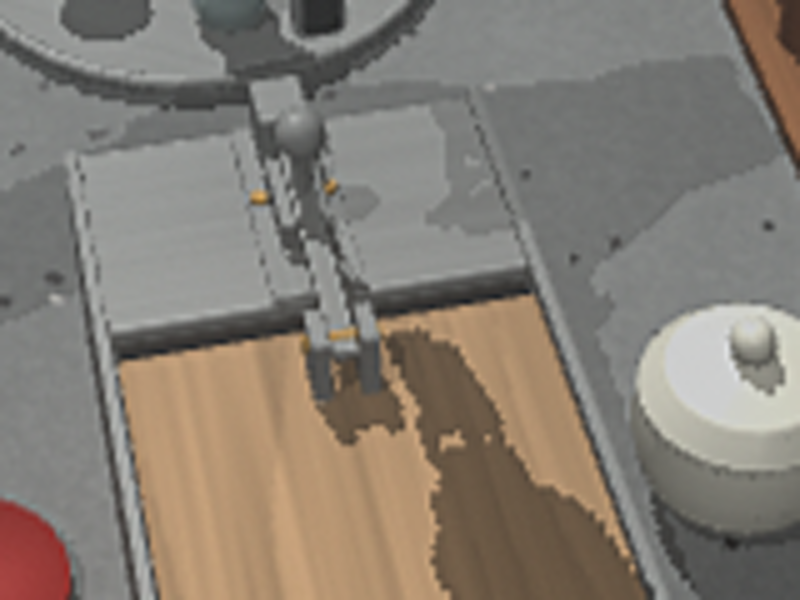

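The lid is held closed on the seal and the bar is down. I'll clear the arm from the view and check from both cameras that the bar is fully level.

>>> jog_arm(targets=[-0.1,0.16,0.1,0,0,0,-0.2,0.32,0.1,0,0,0,-0.3,0.48,0.1,0,0,0,-0.4,0.64,0.1,0,0,0,-0.4,0.8,0.1,0,0,0,-0.4,0.96,0.1,0,0,0,-0.4,0.96,0.1,0,0,0,-0.4,0.96,0.1,0,0,0])

```text
time_s: 14.8
position: [0.4366, 0.2963, 0.3065]
eef_rot: [[-0.999, -0.051, -0.002], [-0.051, 0.999, 0.003], [0.002, 0.003, -1.0]]
force: [0.5, 1.1, 0.8]
finger_gap: 1.0
grasp_force: 0.0
```

```bash
cat > t.py <<'E'
from h import *
for n in("top","side"):
  Ws=[];
  for i in range(6):
    p=robot.get_image(n);z=p["z_map"];v,u=np.mgrid[0:384,0:512];K=p["intrinsics"]
    X=np.stack([(u-K[0,2])/K[0,0]*z,(v-K[1,2])/K[1,1]*z,z],-1);Ws.append((X-np.array(p["t"]))@np.array(p["R"]))
  W=np.median(Ws,0)
  ax=.5403-.042*W[...,1]
  for y in np.arange(-.07,.135,.01):
    k=(abs(W[...,0]-ax)<.004)&(abs(W[...,1]-y)<.005)&(W[...,2]>.12)&(W[...,2]<.24)
    if k.sum()>1: print(n,round(y,3),k.sum(),np.percentile(W[k][:,2],[25,50,75]).round(4))
  if n=="top": cv2.imwrite("pics/e1.png",cv2.resize(p["frame"][150:270,220:380],(800,600),interpolation=2))
E
python3 t.py
```

```text
top -0.07 12 [0.1292 0.13   0.1303]
top -0.06 12 [0.1293 0.1298 0.1304]
top -0.05 5 [0.1588 0.1598 0.1599]
top -0.04 11 [0.1603 0.1603 0.1611]
top -0.03 11 [0.1598 0.1603 0.161 ]
top -0.02 12 [0.1601 0.1606 0.161 ]
top -0.01 10 [0.1609 0.1615 0.1618]
top 0.0 12 [0.1604 0.1615 0.162 ]
top 0.01 12 [0.1614 0.1625 0.1628]
top 0.02 12 [0.1612 0.162  0.1629]
top 0.03 11 [0.1619 0.1623 0.1629]
top 0.04 6 [0.2032 0.204  0.206 ]
top 0.05 12 [0.2074 0.2082 0.2088]
top 0.06 16 [0.1639 0.2016 0.2056]
top 0.07 12 [0.1639 0.1644 0.1647]
top 0.08 12 [0.1636 0.1637 0.1647]
top 0.09 11 [0.1635 0.1648 0.1657]
top 0.1 12 [0.1572 0.1645 0.1649]
top 0.11 12 [0.1639 0.1644 0.1656]
top 0.12 9 [0.1644 0.1655 0.1657]
top 0.13 11 [0.1346 0.1491 0.1644]
side -0.07 14 [0.1312 0.1317 0.132 ]
side -0.06 11 [0.1308 0.1316 0.1321]
side -0.05 22 [0.1316 0.132  0.1606]
side -0.04 25 [0.1315 0.1322 0.162 ]
side -0.03 24 [0.1315 0.1606 0.1619]
side -0.02 11 [0.162  0.1624 0.1628]
side -0.01 11 [0.1617 0.1618 0.1622]
side 0.0 15 [0.1625 0.1631 0.1636]
side 0.01 10 [0.1626 0.1628 0.1631]
side 0.02 13 [0.1629 0.1632 0.1635]
side 0.03 12 [0.1634 0.1636 0.164 ]
side 0.04 34 [0.1643 0.1981 0.2043]
side 0.05 38 [0.1683 0.1774 0.208 ]
side 0.06 3 [0.2092 0.2095 0.2097]
side 0.1 3 [0.1663 0.1663 0.1669]
side 0.11 10 [0.1665 0.1669 0.1672]
side 0.12 8 [0.1665 0.1666 0.1669]
side 0.13 3 [0.1665 0.1674 0.1675]
```

View pics/e1.png

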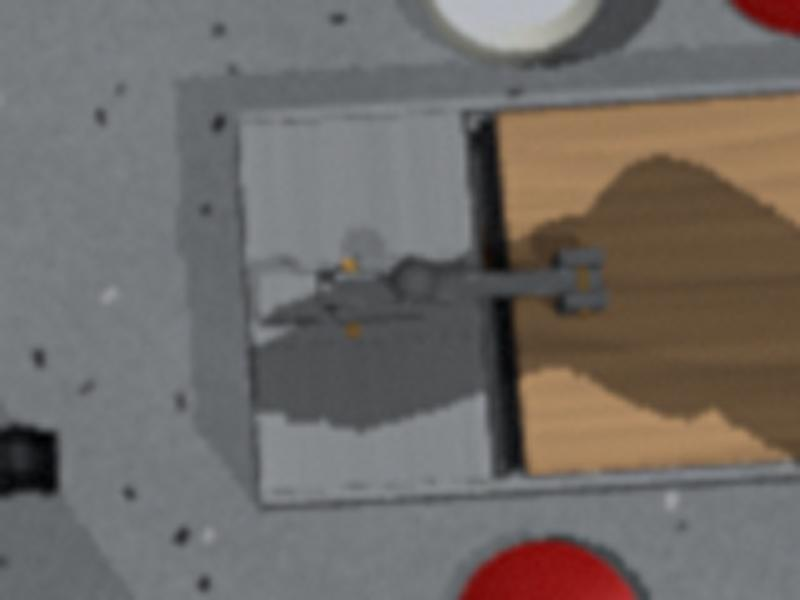

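The top view shows the lid held, with the black seal compressed at (490,300) and the tooth in the notch. But the bar's depth profile still slopes about 0.035 rad: friction against the notch wall is holding it slightly up. I'll press the knob down lightly with the fingers shut.

>>> jog_arm(targets=[0.1,-0.14,0,0,0,0,0.2,-0.28,0,0,0,0,0.3,-0.42,0,0,0,0,0.38,-0.56,0,0,0,0,0.4,-0.7,0,0,0,0,0.4,-0.84,0,0,0,0,0.4,-0.96,0,0,0,0,0.4,-0.96,-0.15,0,0,0,0.4,-0.96,-0.3,0,0,0,0.4,-0.96,-0.34,0,0,0,0.4,-0.96,-0.34,0,0,0,0.4,-0.96,-0.34,0,0,0], claw=-1)

```text
time_s: 16.4
position: [0.5395, 0.0504, 0.2231]
eef_rot: [[-0.999, -0.043, 0.0], [-0.043, 0.999, 0.0], [-0.0, 0.0, -1.0]]
force: [0.4, 1.0, 0.7]
finger_gap: -0.0
grasp_force: 0.0
```

```bash
python3 s.py pics/d6.png
```

```text
[0.5402 0.0506 0.2241] [0.42 0.41 0.84] [-0.02 -0.01  0.01] 0.005 0.0
knob [(0.56, [251.1, 204.4], array([0.5403, 0.0465, 0.2096]))]
tooth []
```

Descend 13 mm slowly to about 0.2105, then in finer steps.

>>> jog_arm(targets=[0,0,-0.016,0,0,0,0,0,-0.032,0,0,0,0,0,-0.048,0,0,0,0,0,-0.052,0,0,0,0,0,-0.052,0,0,0])

```text
time_s: 16.97
position: [0.5387, 0.05, 0.2092]
eef_rot: [[-0.999, -0.042, -0.001], [-0.042, 0.999, -0.0], [0.001, -0.0, -1.0]]
force: [-0.4, -0.3, 0.5]
finger_gap: 0.0
grasp_force: 0.0
```

>>> jog_arm(targets=[0,0,-0.003,0,0,0,0,0,-0.006,0,0,0,0,0,-0.006,0,0,0])

```text
time_s: 17.22
position: [0.539, 0.0503, 0.2083]
eef_rot: [[-0.999, -0.043, 0.0], [-0.043, 0.999, 0.001], [-0.0, 0.001, -1.0]]
force: [-0.8, 0.8, 2.5]
finger_gap: 0.0
grasp_force: 1.2
```

>>> jog_arm(targets=[0,0,-0.003,0,0,0,0,0,-0.006,0,0,0,0,0,-0.006,0,0,0])

```text
time_s: 17.47
position: [0.539, 0.0511, 0.207]
eef_rot: [[-0.999, -0.043, 0.0], [-0.043, 0.999, 0.001], [-0.0, 0.001, -1.0]]
force: [-1.2, 3.0, 4.4]
finger_gap: -0.002
grasp_force: 2.4
```

```bash
python3 t.py | grep side | sed -n 3,12p
```

```text
side -0.05 21 [0.1315 0.1318 0.1571]
side -0.04 26 [0.1316 0.1604 0.1612]
side -0.03 26 [0.1315 0.1611 0.1618]
side -0.02 11 [0.161  0.1616 0.1621]
side -0.01 12 [0.1614 0.1618 0.162 ]
side 0.0 10 [0.1622 0.1623 0.163 ]
side 0.01 13 [0.162  0.1622 0.1629]
side 0.02 11 [0.1617 0.1622 0.1624]
side 0.03 14 [0.1617 0.1622 0.1629]
side 0.04 63 [0.196  0.2149 0.2284]
```

>>> jog_arm(targets=[0,0.003,-0.003,0,0,0,0,0.004,-0.005,0,0,0,0,0.004,-0.005,0,0,0])

```text
time_s: 18.32
position: [0.539, 0.0519, 0.2057]
eef_rot: [[-0.999, -0.043, 0.0], [-0.043, 0.999, 0.001], [-0.0, 0.001, -1.0]]
force: [-1.7, 2.9, 5.9]
finger_gap: -0.004
grasp_force: 2.8
```

```bash
python3 t.py | grep side | sed -n 3,12p
```

```text
side -0.05 18 [0.1318 0.1322 0.1593]
side -0.04 23 [0.1312 0.1333 0.1622]
side -0.03 24 [0.1318 0.1608 0.1617]
side -0.02 14 [0.1607 0.1612 0.1617]
side -0.01 11 [0.1616 0.1619 0.1623]
side 0.0 11 [0.1609 0.1617 0.162 ]
side 0.01 11 [0.1614 0.1615 0.162 ]
side 0.02 12 [0.1609 0.1615 0.1618]
side 0.03 11 [0.1611 0.1613 0.1616]
side 0.04 58 [0.1933 0.216  0.2284]
```

The bar now measures level. I'll retreat and recheck.

>>> jog_arm(targets=[0,0,0.01,0,0,0,0,0,0.05,0,0,0,0,0,0.15,0,0,0,0,0,0.3,0,0,0,-0.2,0.3,0.3,0,0,0,-0.3,0.45,0.3,0,0,0,-0.4,0.6,0.3,0,0,0,-0.4,0.75,0.3,0,0,0,-0.4,0.9,0.3,0,0,0,-0.4,0.9,0.3,0,0,0,-0.4,0.9,0.3,0,0,0])

```text
time_s: 19.83
position: [0.4361, 0.2857, 0.2812]
eef_rot: [[-0.999, -0.054, 0.0], [-0.054, 0.998, 0.007], [-0.001, 0.007, -1.0]]
force: [-0.3, 0.7, 0.1]
finger_gap: -0.001
grasp_force: 0.0
```

```bash
python3 t.py | head -36
```

```text
top -0.07 12 [0.1292 0.1296 0.1302]
top -0.06 12 [0.129  0.1297 0.1306]
top -0.05 5 [0.1589 0.1591 0.1601]
top -0.04 11 [0.1594 0.1605 0.1608]
top -0.03 11 [0.1595 0.1599 0.1606]
top -0.02 12 [0.1592 0.1596 0.1606]
top -0.01 11 [0.1595 0.1599 0.1603]
top 0.0 12 [0.1595 0.16   0.1607]
top 0.01 12 [0.1594 0.1599 0.1602]
top 0.02 12 [0.1598 0.1601 0.1604]
top 0.03 12 [0.1594 0.1602 0.1613]
top 0.04 6 [0.1697 0.1989 0.2016]
top 0.05 15 [0.2042 0.2053 0.2061]
top 0.06 15 [0.1965 0.2012 0.2034]
top 0.07 12 [0.1597 0.1602 0.1608]
top 0.08 10 [0.1594 0.1598 0.1601]
top 0.09 12 [0.1594 0.1598 0.1604]
top 0.1 13 [0.1593 0.1645 0.1651]
top 0.11 12 [0.1644 0.165  0.1655]
top 0.12 9 [0.1645 0.1646 0.1659]
top 0.13 11 [0.1345 0.1503 0.1648]
side -0.07 13 [0.1315 0.1318 0.1321]
side -0.06 11 [0.1313 0.1318 0.132 ]
side -0.05 23 [0.1311 0.1317 0.1593]
side -0.04 24 [0.1316 0.1468 0.1614]
side -0.03 23 [0.132  0.1607 0.1618]
side -0.02 13 [0.161  0.1615 0.1617]
side -0.01 11 [0.1611 0.1615 0.1618]
side 0.0 12 [0.1607 0.1615 0.1616]
side 0.01 13 [0.1611 0.1617 0.1621]
side 0.02 11 [0.1606 0.1612 0.1616]
side 0.03 15 [0.1609 0.1616 0.1623]
side 0.04 25 [0.162  0.1924 0.1976]
side 0.05 47 [0.1669 0.1796 0.2038]
side 0.06 5 [0.2067 0.2067 0.2069]
side 0.1 5 [0.1659 0.166  0.1665]
```

The bar's top is level at 0.160 m along its whole length and the lid is latched.

```bash
python3 -c "
from rig import robot
print(robot.job_done())"
```

```text
the job is handed in; nothing more can be done
None
```

The job is handed in, with no verdict returned: the lid is shut on the seal and the bar lies level in the notch, untouched. It first caught about 0.035 rad short, so I pressed the knob down lightly (about 6 N at the tool; tooth force not measured directly), and I saw no contact with the glasses, saucers or bowl.

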